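# Unlock the child-proof cap of the blue bottle on the washroom ledge

## Task

Two bottles with child-proof caps stand in their holders on the marble ledge. Push the blue bottle's cap fully down, turn it anticlockwise (seen from above) under and past its dark steel safety stop until its red dot points to the green mark, then let it spring back up and let go. Leave the amber bottle's cap as it is.

Things in the scene. Friction and masses are not known exactly. Their poses are not given: they have to be found in the camera images.
- cap_blue_grip (a point): On the vertical axis of the blue bottle's white cap, turns with it; z up. Cap: upright wing 46 mm long (x), 14 thick (y: grip across this), 30 high, its top 8 mm above this point (about 185 mm above the work surface), on a round skirt 48 mm across whose top is 22 mm below this point. Red dot on the wing's +x end. The bottle, 68 mm across, is fixed in a 92 mm square holder; it cannot move or turn.
- press_blue (a joint): How far the blue cap is pushed straight down, m: 0 up, 0.009 fully down. Spring: 4 N to start, about 11 N fully down; it springs back when let go. A red lug at the skirt's foot, below the red dot, 33 mm from the axis, clears the dark steel stop only when pressed over 6 mm. The stop reaches 40 mm from the axis, its top 32 mm below the grip point of the unpressed cap.
- cap_blue (a joint): Turn of the blue cap, rad, growing anticlockwise seen from above. Starts at 0 to 0.12. Unpressed, its lug hits the safety stop at about 0.3; pressed, it passes under and is clear beyond 0.9. At 1.2 the red dot points to the green mark, an upright tab on the neck 40 mm from the axis; travel ends at 1.4. Light friction (0.05 N m): it stays where it is left.
- cap_amber_dot (a point): Red dot on the wing of the amber bottle's cap (16.5 mm from that cap's axis, on the wing's top). That bottle, holder and cap are the same as the blue one's but for the amber colour; it must be left alone.

How it is judged:
By the outcome, as a careful person would: the job done as asked, in the order asked, and still so for the second after the job is handed in, with the robot touching nothing.
It also fails if it takes over 35 s, if anything falls off the work surface, if the arm or the gripper's body presses on something with over 40 N, if the wrist force passes 120 N, or if a joint passes its speed limit or range.

## Robot

A 6-joint arm with a two-finger parallel gripper is mounted at the origin on the work surface. World frame = base frame: x ahead of the robot, y to its left, z up, the work surface at z = 0. Lengths are in m, angles in rad, forces in N, time in s.
With the tool pointing down it reaches from about 0.35 to 0.975 m from the base axis. Payload 4.9 kg.
Tool frame: the origin (TCP) lies at the very end of the fingers, on their centre line; the grasp point (between the pads) lies 19 mm behind it; z points along the fingers, y is the line along which they close (so a half turn about z gives the same grasp; the last joint's range is limited). The gripper opens to 85 mm and grips with 20 to 120 N. Pads are 22 mm wide; open, the fingers measure 114 mm over their backs; the gripper's body (76 mm by 85 mm) begins 54 mm behind the grasp point. The pads swing forward as they close: fully open they stand 13 mm farther back than shut.
Start: joints at [1.146, 0.053, 1.613, -0, 1.476, -0.119], TCP at [0.188, 0.596, 0.231] pointing down, gripper open.
Joint ranges: [-3.01, 3.01], [-1.01, 2.22], [0.06, 2.58], [-1.02, 4.17], [0.09, 2.62], [-3.14, 3.14]. Speed limits (rad/s): [2.57, 2.57, 3.14, 3.14, 3.14, 3.14].

## Interface

Orientations are given as a rotation vector (axis times angle).
In Python, from rig import r, vision, workorder, finder gives the robot as it stands.
- The arm moves only by the tool step_arm, never from a script. Its argument "deltas" is a list of rows, each a list of 4 numbers: the shift along the tool's x, y, z in mm, then the turn about the tool's z in rad. In form: [[x, y, z, yaw], ...]. A call has 1 to 5 rows; each row is the pose to reach, as a shift and turn from the pose commanded when the call began, along the tool's axes at that moment; what a row does not reach only later rows make up. A row lasts 1/10 s, in which the tool goes at most 50 mm and 8.59 degrees, less where a joint would pass 70% of its speed; a pose out of reach is approached as far as the arm can. A call with a gripper value outside its range is refused whole. "grip" is the finger opening in mm, from 0 to 85.4, set as the call begins (left out, the last holds). The fingers move at their own pace and stop on an object; the grip force is fixed at half the most. Time passes only in rows, so rows that repeat a pose let the fingers close. It gives the time, the measured TCP pose, the force, the opening and the grip force at its end, in the units of the state.
- r.state(): the state, without advancing time (a new reading comes with each control period).
- vision.capture(name): name is "scene" or "top" or "wrist"; returns (picture, depth): 400x640x3 uint8, red, green, blue; 400x640 float32, m along the optical axis (not along the pixel's ray), 0 where there is no reading.
- vision.camera_params(name): a dict with "camera_matrix" (3x3 intrinsics, pixels), "dist" ([k1, k2, p1, p2, k3] as OpenCV has them; the pictures are not rectified), "xyz" and "attitude" of the camera in the world. Camera axes: x right, y down, z forward; pixel columns grow to the right and rows downward; lengths in m; the calibration is good to about 2 mm. A picture is of the moment at which its call begins: read the wrist's pose just before it. camera_params takes no time and is no camera call; for the wrist camera it gives the pose at the moment of the call.
- workorder.job_done(): hands the job in; it is judged then, once.
Trained networks look in the newest picture that a camera, given by its name, has taken for a name from the list of things; names that differ only in an ending like _2 or _b are one class to them, and where a whole thing is asked for, a point or a joint stands for the part that bears it (a point fixed in the world has none). Each returns a list of dicts, best first, with "conf" (0 to 1); they miss things now and then, are a little off and sometimes report something else, mostly with a low value. They report only what shows in the picture. A call takes as long as a camera call.
- finder.cut_out(camera, query): "region" (400x640 bool, what is visible of it) and "extent" ([left, top, width, height] in pixels, round what is visible of it).
- finder.landmark_of(camera, query): "point" ([column, row] in pixels: a listed point, or the origin of a listed thing).
The state is a dict: "t": time; "q": joint angles; "qd": joint speeds; "effort": joint torques, N m; "tcp_pos": TCP position; "eef_rot": TCP orientation; "force": force on the tool from outside, world axes, zero at the start; "wrist_torque": the same for the moment, N m; "width": opening from 0.0 (shut) to 1.0 (fully open); "grasp_force": force on a finger pad.
Only numpy, scipy, OpenCV 4.12 (cv2) and the standard library are available. Lean on these libraries where they do the work, as an engineer would, in place of code of your own. Each camera call takes 0.05 s, during which the arm holds its last target. There are 200 camera calls.

## Working session

There is one attempt and no reset: what is moved stays moved. The work goes in short steps, Python scripts to look and compute and a tool call to move; the robot and the scene stay as the last step left them, time stands still between calls to the robot, and variables do not carry over. Pictures are saved under pics/ and viewed, at most 10 in all, crops included, and the job is handed in when it is done.

Besides the shell and the picture viewer there is one more tool, called after "Call:" by a JSON object that holds its "fn" and its "kwargs". step_arm: Moves the arm, as the interface text tells. Its arguments: {"type":"object","properties":{"deltas":{"type":"array"},"grip":{"type":"number"}},"required":["deltas"]}

```bash
mkdir -p pics; cat > h.py <<'E'
import numpy as np, cv2
from rig import r, vision, workorder, finder
from scipy.spatial.transform import Rotation as R
def cap(n):
    p=vision.camera_params(n); im,d=vision.capture(n); return p,im,d
def rot(p):
    a=np.array(p["attitude"],float)
    return a if a.shape==(3,3) else R.from_rotvec(a).as_matrix()
def ray(p,px):
    K=np.array(p["camera_matrix"]);u=cv2.undistortPoints(np.array([[px]],float),K,np.array(p["dist"],float))[0,0]
    return np.array([u[0],u[1],1.0])
def world(p,px,depth): return np.array(p["xyz"])+rot(p)@(ray(p,px)*depth)
def atz(p,px,z):
    d=rot(p)@ray(p,px);o=np.array(p["xyz"]);return o+d*(z-o[2])/d[2]
def save(n,im): cv2.imwrite("pics/"+n,im[:,:,::-1])
E
python3 - <<'E'
from h import *
print(r.state())
for n in ["top","scene"]:
    p,im,d=cap(n); save(n+"1.png",im); print(n,p)
    for q in ["cap_blue_grip","cap_amber_dot"]:
        for o in finder.landmark_of(n,q)[:3]:
            x,y=o["point"]; dd=d[int(y),int(x)]
            print(q,o["conf"],o["point"],dd,world(p,o["point"],dd),atz(p,o["point"],.177),atz(p,o["point"],.185))
E
```

```text
{'t': 0.0, 'q': array([ 1.14597596e+00,  5.33379378e-02,  1.61431487e+00, -1.23383232e-05,
        1.47598843e+00, -1.18999187e-01]), 'qd': array([-0.00018894,  0.00029307, -0.00062047,  0.00138303,  0.00036869,
       -0.00049709]), 'effort': array([ 2.08159960e-03, -3.93669748e+01, -3.70186400e+01,  1.92535563e-04,
        7.14686859e-03, -7.36853565e-06]), 'tcp_pos': array([0.18791401, 0.59542201, 0.23006228]), 'eef_rot': array([-4.78428882e-01, -3.10440304e+00,  3.10433100e-03]), 'force': array([-0.04773953,  0.11279879, -0.35313272]), 'wrist_torque': array([-0.03639972, -0.03690993,  0.03907617]), 'grasp_force': 0.0, 'width': 0.9956438669509253}
top {'camera_matrix': array([[512.81053349,   0.        , 320.55343063],
       [  0.        , 512.81053349, 198.64252647],
       [  0.        ,   0.        ,   1.        ]]), 'dist': array([-0.15092897,  0.        ,  0.        ,  0.        ,  0.        ]), 'xyz': array([ 0.41099487, -0.01791331,  1.19855225]), 'attitude': array([-2.10935052,  2.17884551, -0.11204901])}
cap_blue_grip 0.59 [253.2, 194.9] 1.0269319 [0.55384471 0.13883607 
[... 219 characters left out ...]
1566802  0.185     ]
scene {'camera_matrix': array([[472.34590077,   0.        , 318.02292855],
       [  0.        , 472.34590077, 198.37246971],
       [  0.        ,   0.        ,   1.        ]]), 'dist': array([-0.06996385,  0.        ,  0.        ,  0.        ,  0.        ]), 'xyz': array([ 1.07855084, -0.25326302,  0.92814928]), 'attitude': array([-2.15498445, -1.38464291,  0.45930322])}
cap_blue_grip 0.7 [385.7, 170.3] 0.975548 [0.56305303 0.13794    0.18256739] [0.55920372 0.14086118 0.177     ] [0.56473495 0.13666362 0.185     ]
cap_amber_dot 0.8 [260.4, 196.6] 0.9290428 [ 0.52266843 -0.12233021  0.18662641] [ 0.51545199 -0.12063045  0.177     ] [ 0.52144919 -0.12204303  0.185     ]
```

```bash
python3 - <<'E'
import cv2
a=cv2.imread("pics/top1.png")[120:280,180:440];b=cv2.imread("pics/scene1.png")[100:300,180:480]
a=cv2.resize(a,(487,300),interpolation=cv2.INTER_CUBIC);b=cv2.resize(b,(450,300),interpolation=cv2.INTER_CUBIC)
cv2.imwrite("pics/c1.png",cv2.vconcat([a[:,:450],b]))
E
```

```text
(no output)
```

View pics/c1.png

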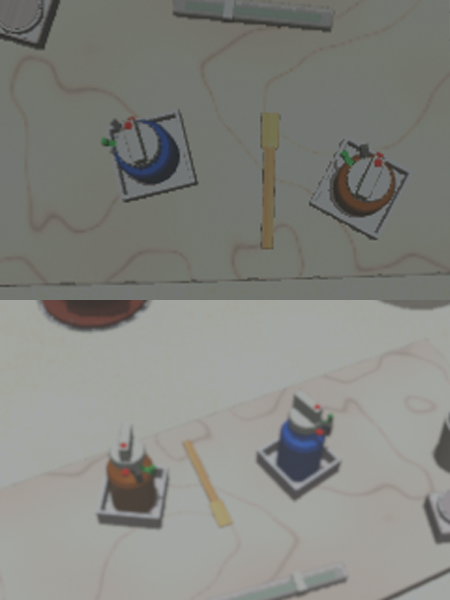

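View pics/scene1.png

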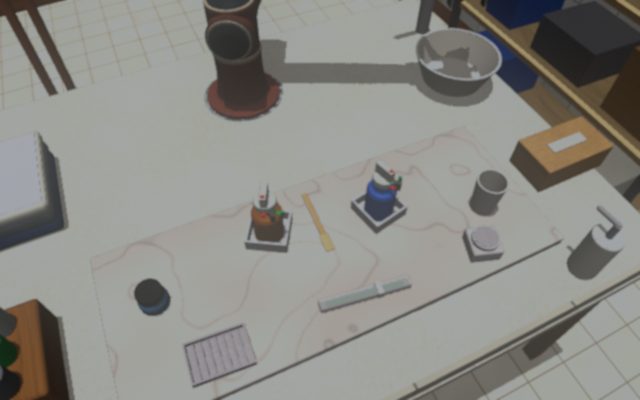

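Viewed: the blue cap's wing and red dot point away from the robot and slightly left. The dot is at about crop (128,125), and the green mark is further anticlockwise at (107,142). Amber is on the right. Moving to hover over blue.

Call:
{"fn": "step_arm", "kwargs": {"deltas": [[0,0,-45,0],[-30,-20,-80,0],[-68,-45,-100,0],[-108,-72,-100,0],[-148,-99,-100,0]], "grip": 30}}

```text
t: 0.8
tcp_pos: [0.3004, 0.456, 0.3329]
eef_rot: [0.477, 3.104, 0.004]
force: [0.5, 0.1, 0.2]
width: 0.355
grasp_force: 0.0
```

Call:
{"fn": "step_arm", "kwargs": {"deltas": [[-40,-27,0,0],[-80,-54,0,0],[-120,-80,0,0],[-160,-107,0,0],[-200,-134,0,0]]}}

```text
t: 1.3
tcp_pos: [0.4507, 0.2673, 0.3315]
eef_rot: [0.478, 3.104, 0.001]
force: [0.2, 0.8, -0.6]
width: 0.349
grasp_force: 0.0
```

Call:
{"fn": "step_arm", "kwargs": {"deltas": [[-40,-27,0,0.14],[-80,-54,0,0.28],[-120,-80,0,0.42],[-140,-92,0,0.56],[-140,-92,0,0.7]]}}

```text
t: 1.8
tcp_pos: [0.5572, 0.1363, 0.3306]
eef_rot: [-1.528, -2.745, 0.002]
force: [0.6, -0.8, 0.6]
width: 0.353
grasp_force: 0.0
```

Call:
{"fn": "step_arm", "kwargs": {"deltas": [[0,0,0,0.14],[0,0,0,0.28],[0,0,0,0.42],[0,0,0,0.56],[0,0,0,0.7]]}}

```text
t: 2.3
tcp_pos: [0.5556, 0.1391, 0.3312]
eef_rot: [-2.372, -2.06, 0.0]
force: [-1.0, -0.3, -0.9]
width: 0.35
grasp_force: 0.0
```

Call:
{"fn": "step_arm", "kwargs": {"deltas": [[0,0,0,0.14],[0,0,0,0.28],[0,0,0,0.42],[0,0,0,0.56],[0,0,0,0.7]]}}

```text
t: 2.8
tcp_pos: [0.5556, 0.1391, 0.3312]
eef_rot: [-2.935, -1.121, 0.0]
force: [-0.1, 0.1, -0.1]
width: 0.353
grasp_force: 0.0
```

Call:
{"fn": "step_arm", "kwargs": {"deltas": [[0,0,0,0.14],[0,0,0,0.28],[0,0,0,0.4],[0,0,0,0.4],[0,0,0,0.4]]}}

```text
t: 3.3
tcp_pos: [0.5556, 0.1392, 0.3313]
eef_rot: [3.097, 0.529, -0.0]
force: [0.6, 0.6, 0.4]
width: 0.351
grasp_force: 0.0
```

```bash
cat > look.py <<'E'
from h import *
import sys
def cloud(p,d):
    v,u=np.nonzero(d>0); K=np.array(p["camera_matrix"])
    un=cv2.undistortPoints(np.stack([u,v],-1).astype(float)[:,None],K,np.array(p["dist"],float))[:,0]
    X=np.c_[un,np.ones(len(un))]*d[v,u][:,None]
    return X@rot(p).T+np.array(p["xyz"]),u,v
s=r.state();p,im,d=cap("wrist"); save(sys.argv[1],im)
print("tcp",s["tcp_pos"],"q6",s["q"][5],"cam",p["xyz"])
for o in finder.landmark_of("wrist","cap_blue_grip")[:2]: print(o["conf"],o["point"],atz(p,o["point"],.177))
P,u,v=cloud(p,d); c=np.array([.557,.139])
near=np.hypot(*(P[:,:2]-c).T)<.045
m=near&(P[:,2]>.17)&(P[:,2]<.2); Q=P[m]; print(m.sum(),np.percentile(Q[:,2],[5,50,95]))
top=Q[Q[:,2]>np.median(Q[:,2])-.004]
(cx,cy),wh,a=cv2.minAreaRect(top[:,:2].astype(np.float32)*1000); print("rect",cx,cy,wh,a)
hsv=cv2.cvtColor(im,cv2.COLOR_RGB2HSV)[v,u].astype(int)
red=((hsv[:,0]<8)|(hsv[:,0]>172))&(hsv[:,1]>130)&(hsv[:,2]>70)
grn=(hsv[:,0]>40)&(hsv[:,0]<85)&(hsv[:,1]>90)
for n,k in [("dot",red&near&(P[:,2]>.172)),("lug",red&near&(P[:,2]<.172)),("green",grn&near)]:
    if k.sum(): print(n,k.sum(),np.median(P[k],0),P[k,2].min(),P[k,2].max())
    if k.sum(): w=np.median(P[k],0)[:2]*1000-[cx,cy]; print("  angle from rect centre",np.arctan2(w[1],w[0]),np.hypot(*w))
E
python3 look.py w1.png
```

```text
tcp [0.55562873 0.13916317 0.33126508] q6 1.3479970712238256 cam [0.62609353 0.16438594 0.47291426]
0.98 [311.9, 186.9] [0.55613268 0.14404619 0.177     ]
845 [0.18191652 0.18398707 0.18529026]
rect 553.3216552734375 143.16778564453125 (46.04203796386719, 13.934840202331543) 15.72103500366211
dot 80 [0.56935421 0.14772517 0.18449821] 0.18284091382645984 0.18607688132179112
  angle from rect centre 0.2769528484340748 16.667706425190275
lug 70 [0.58072529 0.15121196 0.14094143] 0.13927496754313595 0.14619767460558802
  angle from rect centre 0.28552337291336066 28.559900014184887
green 1599 [0.56538402 0.1414281  0.39347697] 0.12298120939194673 0.41782667393374895
  angle from rect centre -0.14323623792444262 12.187170241044202
```

View pics/w1.png

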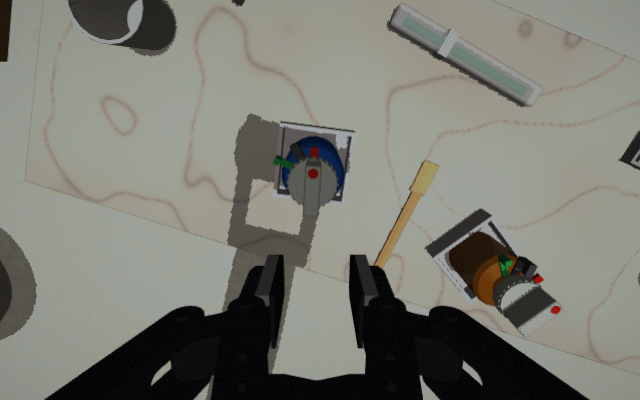

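The wrist view shows the blue cap at about (313,175), with its red dot towards the top of the picture and the green tab to the left at (283,161). Depth and picture agree: centre (553.3, 143.2) mm, wing angle 0.275 rad.

Call:
{"fn": "step_arm", "kwargs": {"deltas": [[-0.9,-4.5,30,0.063],[-0.9,-4.5,70,0.063],[-0.9,-4.5,105,0.063],[-0.9,-4.5,125,0.063],[-0.9,-4.5,130,0.063]]}}

```text
t: 3.9
tcp_pos: [0.5514, 0.1428, 0.1976]
eef_rot: [-3.112, -0.429, 0.01]
force: [-0.2, -0.2, -0.5]
width: 0.351
grasp_force: 0.0
```

Call:
{"fn": "step_arm", "kwargs": {"deltas": [[0,0,12,0],[0,0,24,0],[0,0,34,0],[0,0,41,0],[0,0,41,0]]}}

```text
t: 4.4
tcp_pos: [0.5527, 0.143, 0.1591]
eef_rot: [3.112, 0.427, -0.003]
force: [0.3, -1.2, -0.6]
width: 0.353
grasp_force: 0.0
```

Call:
{"fn": "step_arm", "kwargs": {"deltas": [[0,0,0,0],[0,0,0,0],[0,0,0,0],[0,0,0,0],[0,0,0,0]], "grip": 0}}

```text
t: 4.9
tcp_pos: [0.5536, 0.143, 0.1609]
eef_rot: [3.112, 0.427, 0.001]
force: [0.1, -1.4, 1.3]
width: 0.147
grasp_force: 62.6
```

Call:
{"fn": "step_arm", "kwargs": {"deltas": [[0,0,2,0],[0,0,4,0],[0,0,6,0],[0,0,8,0],[0,0,8,0]]}}

```text
t: 5.4
tcp_pos: [0.5538, 0.1431, 0.1539]
eef_rot: [3.112, 0.427, 0.001]
force: [-4.2, -1.5, 9.2]
width: 0.148
grasp_force: 63.7
```

Call:
{"fn": "step_arm", "kwargs": {"deltas": [[0,0,0.5,0],[0,0,1,0],[0,0,1,0]]}}

```text
t: 5.7
tcp_pos: [0.5538, 0.1431, 0.1533]
eef_rot: [3.112, 0.427, 0.002]
force: [-3.9, -2.5, 9.7]
width: 0.143
grasp_force: 63.8
```

Call:
{"fn": "step_arm", "kwargs": {"deltas": [[0,0,1,0],[0,0,2,0],[0,0,2,0],[0,0,2,0]]}}

```text
t: 6.1
tcp_pos: [0.5538, 0.1431, 0.1518]
eef_rot: [3.112, 0.427, 0.001]
force: [-5.6, -1.8, 10.7]
width: 0.148
grasp_force: 64.5
```

Call:
{"fn": "step_arm", "kwargs": {"deltas": [[0,0,1,0],[0,0,1.5,0],[0,0,1.5,0],[0,0,1.5,0]]}}

```text
t: 6.5
tcp_pos: [0.5539, 0.1431, 0.1517]
eef_rot: [3.112, 0.427, 0.002]
force: [-8.2, -2.3, 17.2]
width: 0.151
grasp_force: 65.1
```

Fully down: the force rises with no further travel. Next I get the green mark's angle from the earlier view; the saved depth is gone, so I use the saved picture.

```bash
python3 - <<'E'
from h import *
c=np.array([.5533,.1432])
p,im,d=cap("top"); K=np.array(p["camera_matrix"])
hsv=cv2.cvtColor(im,cv2.COLOR_RGB2HSV).astype(int)
for w in ["top","w1"]:
    if w=="w1":
        im=cv2.imread("pics/w1.png")[:,:,::-1].copy();hsv=cv2.cvtColor(im,cv2.COLOR_RGB2HSV).astype(int)
    k=(hsv[...,0]>40)&(hsv[...,0]<88)&(hsv[...,1]>90)
    v,u=np.nonzero(k)
    if w=="w1":
        s=(abs(u-283)<20)&(abs(v-161)<15); print(u[s].min(),u[s].max(),v[s].min(),v[s].max(),s.sum(),u[s].mean(),v[s].mean())
        # wrist cam pose then: offset relative to TCP in tool frame
        q=vision.camera_params("wrist");st=r.state();Rt=R.from_rotvec(st["eef_rot"]).as_matrix()
        Rrel=Rt.T@rot(q); R0=R.from_rotvec([3.097,.529,0]).as_matrix()
        p=dict(q); p["xyz"]=np.array([0.62609353,0.16438594,0.47291426]); p["attitude"]=R0@Rrel
        print("check dot",atz(p,(313,173),.1845))
        for z in (.123,.135,.145,.155):
            a=atz(p,(u[s].mean(),v[s].mean()),z)[:2]-c; print(z,np.arctan2(a[1],a[0]),np.hypot(*a))
    else:
        for a,b in zip(u,v):
            pass
        X=np.array([world(p,(a,b),d[b,a]) for a,b in zip(u,v)])
        n=np.hypot(*(X[:,:2]-c).T)<.06
        if n.sum():
            m=X[n].mean(0);print("top",n.sum(),m,X[n,2].min(),X[n,2].max(),np.arctan2(m[1]-c[1],m[0]-c[0]),np.hypot(*(m[:2]-c)))
E
```

```text
273 293 156 168 146 282.86986301369865 162.0
check dot [0.56975413 0.14776784 0.1845    ]
0.123 1.4250352079474056 0.03434509658928584
0.135 1.3561087066037825 0.0343302165381516
0.145 1.2988459949551576 0.034442229517143694
0.155 1.2421389269225913 0.03466623484416541
```

Call:
{"fn": "step_arm", "kwargs": {"deltas": [[0,0,0,-0.08],[0,0,0,-0.16],[0,0,0,-0.24],[0,0,0,-0.32],[0,0,0,-0.4]]}}

```text
t: 7.05
tcp_pos: [0.5539, 0.1429, 0.1517]
eef_rot: [2.963, 1.042, 0.001]
force: [-8.7, -4.2, 17.3]
width: 0.149
grasp_force: 65.1
```

Call:
{"fn": "step_arm", "kwargs": {"deltas": [[0,0,0,-0.08],[0,0,0,-0.16],[0,0,0,-0.24],[0,0,0,-0.32],[0,0,0,-0.4]]}}

```text
t: 7.55
tcp_pos: [0.554, 0.1428, 0.1517]
eef_rot: [2.696, 1.609, 0.001]
force: [-6.7, -3.1, 18.1]
width: 0.146
grasp_force: 65.1
```

Call:
{"fn": "step_arm", "kwargs": {"deltas": [[0,0,0,-0.08],[0,0,0,-0.16],[0,0,0,-0.24],[0,0,0,-0.32],[0,0,0,-0.32]]}}

```text
t: 8.05
tcp_pos: [0.5542, 0.1427, 0.1517]
eef_rot: [2.407, 2.016, 0.001]
force: [-7.4, -3.3, 16.9]
width: 0.152
grasp_force: 65.0
```

```bash
python3 look.py w2.png; python3 - <<'E'
import sys; sys.argv=["x","w3.png"]
import look
from look import *
k=grn&(np.hypot(*(P[:,:2]-c).T)<.06)&(P[:,2]<.172)
print(k.sum()); 
if k.sum(): m=P[k].mean(0)-[.5535,.1431,0]; print(m,np.arctan2(m[1],m[0]),P[k,2].min(),P[k,2].max())
E
```

```text
tcp [0.55416854 0.14272043 0.15172529] q6 0.2995071807881372 cam [0.56644046 0.2173582  0.29333514]
0.58 [316.3, 288.0] [0.55466494 0.14987385 0.177     ]
8104 [0.17329637 0.17670707 0.19876788]
rect 557.3299560546875 144.24417114257812 (72.58908081054688, 46.81157684326172) 9.096290588378906
dot 397 [0.55634207 0.15975115 0.17552176] 0.17415176385333372 0.17725408680677843
  angle from rect centre 1.6344159746231288 15.538409743781605
lug 277 [0.558543   0.17130835 0.13205961] 0.12081146051050795 0.13414367635278707
  angle from rect centre 1.5260052124958876 27.091346540878547
green 1055 [0.55996366 0.15695567 0.2125898 ] 0.07030341384129798 0.23864808914778293
  angle from rect centre 1.3664966066657112 12.981470466333118
tcp [0.55414348 0.14271133 0.15169404] q6 0.30067165874905255 cam [0.56652783 0.21734656 0.29333388]
8127 [0.17328876 0.17671057 0.19884204]
rect 555.0740356445312 154.12269592285156 (54.95956039428711, 54.772056579589844) 35.49607467651367
dot 395 [0.55636181 0.15981931 0.17556265] 0.1734418156692282 0.17718880574803808
  angle from rect centre 1.3484728395073964 5.840355622467552
lug 275 [0.55861274 0.17137469 0.13200923] 0.12030747228825994 0.1340676575892814
  angle from rect centre 1.3684840391847297 17.611182383343166
green 1071 [0.56036189 0.15672258 0.21234742] 0.06876512825094844 0.23824799682472758
  angle from rect centre 0.45696168684224275 5.892438927114639
336
[0.00612321 0.03858359 0.13406915] 1.4134089934144032 0.06876512825094844 0.17043342395399427
```

View pics/w2.png

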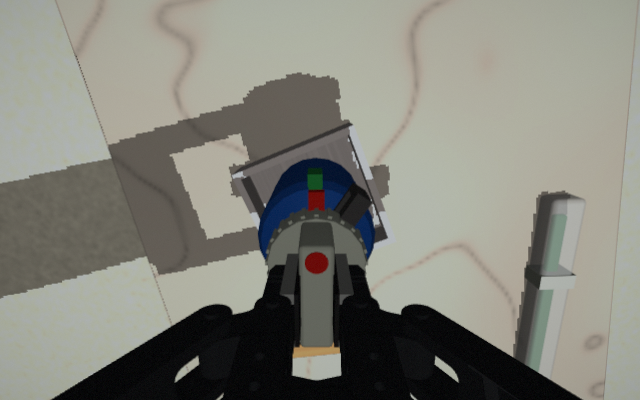

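The wrist view shows the dot (316,262), lug (316,200) and green mark (315,180) in one line. The cap is past the stop, which sits at (352,203). Now let it spring up, then release.

Call:
{"fn": "step_arm", "kwargs": {"deltas": [[0,0,-4,0],[0,0,-8,0],[0,0,-11,0],[0,0,-12,0],[0,0,-12,0]]}}

```text
t: 8.75
tcp_pos: [0.554, 0.1427, 0.1603]
eef_rot: [2.409, 2.014, 0.001]
force: [0.3, -3.7, 3.5]
width: 0.152
grasp_force: 63.2
```

Call:
{"fn": "step_arm", "kwargs": {"deltas": [[0,0,0,0],[0,0,0,0],[0,0,0,0],[0,0,0,0],[0,0,0,0]], "grip": 30}}

```text
t: 9.25
tcp_pos: [0.5531, 0.1433, 0.1594]
eef_rot: [-2.41, -2.015, 0.001]
force: [0.6, -0.5, 0.5]
width: 0.353
grasp_force: 0.0
```

Call:
{"fn": "step_arm", "kwargs": {"deltas": [[0,0,-15,0],[0,0,-40,0],[0,0,-80,0],[0,0,-120,0],[0,0,-150,0]]}}

```text
t: 9.75
tcp_pos: [0.5539, 0.1432, 0.3145]
eef_rot: [2.408, 2.014, 0.006]
force: [0.5, 0.5, -0.2]
width: 0.351
grasp_force: 0.0
```

Call:
{"fn": "step_arm", "kwargs": {"deltas": [[0,0,-10,0],[0,0,-20,0],[0,0,-20,0],[0,0,-20,0],[0,0,-20,0]]}}

```text
t: 10.25
tcp_pos: [0.5527, 0.143, 0.3276]
eef_rot: [-2.409, -2.014, 0.005]
force: [-0.4, 0.3, -0.7]
width: 0.348
grasp_force: 0.0
```

```bash
cat >> look.py <<'E'
k=grn&(np.hypot(*(P[:,:2]-c).T)<.06)&(P[:,2]<.172)&(P[:,2]>.11)
m=P[k].mean(0)-[cx/1000,cy/1000,0]; print("tab",k.sum(),m,np.arctan2(m[1],m[0]))
E
python3 look.py w4.png; python3 -c "
import cv2;i=cv2.imread('pics/w4.png')[60:300,200:440];cv2.imwrite('pics/w4c.png',cv2.resize(i,(480,480)))"
```

```text
tcp [0.5526568  0.14301586 0.3275535 ] q6 0.3008733033659763 cam [0.56579607 0.21753611 0.46910201]
0.7 [319.6, 190.1] [0.55445292 0.14341592 0.177     ]
862 [0.18180983 0.18407392 0.18531344]
rect 553.7455444335938 143.3044891357422 (45.79315185546875, 13.617405891418457) 79.55878448486328
dot 83 [0.55639328 0.1596023  0.18456381] 0.18295961719519538 0.18646072648378226
  angle from rect centre 1.4097439058146117 16.511487506692518
lug 72 [0.55860764 0.17115217 0.14094842] 0.1397100412535694 0.14248302481568514
  angle from rect centre 1.3979426880842167 28.26894911910113
green 1498 [0.56553673 0.15521169 0.39077757] 0.06443327480299138 0.4141943428633955
  angle from rect centre 0.79029324365742 16.757490418784524
tab 77 [0.00601959 0.03755731 0.13382967] 1.4118704840126872
```

View pics/w4c.png

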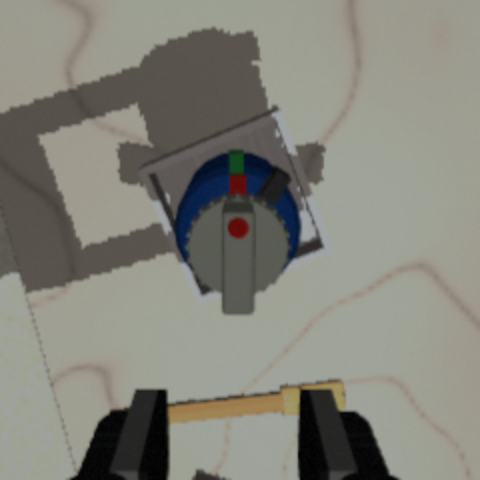

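The crop shows the dot (238,228), lug (238,184) and green tab (237,161) aligned. The cap's top is back at 184 mm (it started at 184), its angle is about 1.40 against the tab's 1.41, and the gripper is clear.

```bash
python3 -c "
from rig import workorder
print(workorder.job_done())"
```

```text
the job is handed in; nothing more can be done
None
```

The blue cap was pushed fully down, turned past the stop to the green mark (within about 0.02 rad), sprung back up and released; the amber cap was never touched, and the job was handed in at about 10 s.

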